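# Take the twine reel off its bayonet spindle

## Task

Take the reel of kitchen twine off its upright spindle and stand it upright, whole base on the wood, on the free part of the chopping board. The cross pin at the top of the spindle holds the reel captive: pull it up only lightly, feel for the turn at which the notches in its hub let the pin through, and slide it straight off. Do not drop the reel, do not lift, tip or drag the loose iron stand, and leave everything else where it is.

Things in the scene. Friction and masses are not known exactly. Their poses are not given: they have to be found in the camera images.
- reel_mid (a point): Centre (half-way up, on the axis) of the twine reel: a solid jute-coloured wound cylinder, outer diameter 58 to 60 mm, 44 mm tall, 0.10 to 0.21 kg, z up along its axis. It stands over the spindle on the stand's disc (centre 42 mm above the table) and turns freely there; the pin clears its top by 4 mm.
- stand: Spindle stand, loose on the table, 1.9 kg: an iron disc 120 mm in diameter and 20 mm thick, origin at the centre of its underside, z up, with a steel spindle rising from its centre. This pose does NOT tell which way the spindle's pin points. An upward pull above about 18 N lifts the stand.
- spindle_top (a point): Top of the spindle, 77 mm above the table. The spindle is 12 mm in diameter, turns stiffly (0.15 N m) in its disc, and carries a level cross pin, 6 mm thick, 28 mm long overall, 68 to 74 mm above the table. This entry's axes are the stand's: they do NOT tell the pin's direction. At the start the pin is 20 to 45 degrees off the nearest slot of the reel.
- board: Pale wooden chopping board, fixed, 160 mm (its x) by 200 mm (its y), 18 mm thick, origin at the centre of its underside. A salt shaker stands near its +x +y corner; the rest is free.
- reel: The same twine reel; origin at the centre of its underside. Its wooden hub has a cross-shaped hole, the same over its full height: two crossed slots 10.6 mm wide and 36 mm long, along the reel's own x and y axes. The pin passes only within about 9 degrees of a slot, so turning the reel up to 90 degrees, either way, always frees it; keep that angle while sliding it off.
- tape_stand: Bystander: an iron disc of 110 mm diameter with a flat roll of freezer tape (90 mm diameter) on a plain post without a pin, 62 mm tall in all. Origin under its centre.
- shaker: Bystander: glass salt shaker, 36 mm diameter, 60 mm tall, on the board about 50 mm along the board's +x and 70 mm along its +y. Origin under its centre.
- tin: Bystander: tin, 60 mm diameter, 55 mm tall, near the robot. Origin under its centre.
- spoon: Bystander: spoon lying flat near the robot.
- mug: Bystander: white mug, 76 mm diameter, 80 mm tall, beyond the work area. Origin under its centre.
- jar: Bystander: glass jar, 72 mm diameter, 110 mm tall, beyond the work area. Origin under its centre.
Not all that is in view belongs to the job. There is more than one size of the reel; the job needs the smallest. Leave any green look-alike of the stand alone.

How it is judged:
On the way:
1. the reel has been slid up clear of the spindle's top (z of reel_mid in the frame of stand above 0.095 m), for 0.05 s.
At the end, for the whole second after the job is handed in: The reel stands upright (within 0.1 rad) and still on the board, its centre at least 22 mm in from every edge (58 mm along x, 78 mm along y from the board's centre at most), its underside on the wood; the stand is upright and within 50 mm of where it was (x of reel_mid in the frame of board between -0.058 and 0.058 m and y of reel_mid in the frame of board between -0.078 and 0.078 m and z of reel_mid in the frame of board between 0.034 and 0.046 m and angle between each of reel_mid, stand's own z axis and vertical below 0.1 rad and linear speed of reel below 0.02 m/s and distance of stand from where it was at the start of the episode below 0.05 m); the robot touches nothing.
It fails at once if the stand is lifted more than 15 mm, tipped more than 0.2 rad or dragged more than 50 mm (height (world z) of stand above 0.015 m or angle between stand's own z axis and vertical above 0.2 rad or distance of stand from where it was at the start of the episode above 0.05 m).
It fails at once if the reel is dropped (moves faster than 0.6 m/s with no finger on it) (linear speed of reel above 0.6 m/s and contact force between reel and the fingers below 0.05 N).
It fails at once if a bystander is moved more than 30 mm: the flat roll of freezer tape on its iron disc, the salt shaker, the tin, the spoon, the mug, the jar (distance of any of tape_stand, shaker, tin, spoon, mug, jar from where it was at the start of the episode above 0.03 m).
It also fails if it takes over 45 s, if anything falls off the work surface, if the arm or the gripper's body presses on something with over 40 N, if the wrist force passes 120 N, or if a joint passes its speed limit or range.

## Robot

A 6-joint arm with a two-finger parallel gripper is mounted at the origin on the work surface. World frame = base frame: x ahead of the robot, y to its left, z up, the work surface at z = 0. Lengths are in m, angles in rad, forces in N, time in s.
With the tool pointing down it reaches from about 0.275 to 0.875 m from the base axis. Payload 12.5 kg.
Tool frame: the origin (TCP) lies on the centre line of the jaws, within the pads' length; the fingertips stand r.finger_overhang ahead of it and the grasp point (between the pads) lies 3 mm ahead of it (r.finger_overhang is the distance from the TCP to the fingertips, in m); z points along the fingers, y is the line along which they close (so a half turn about z gives the same grasp; the last joint's range is limited). The gripper opens to 85 mm and grips with 20 to 120 N. Pads are 22 mm wide; open, the fingers measure 114 mm over their backs; the gripper's body (76 mm by 85 mm) begins 54 mm behind the grasp point. The pads swing forward as they close: fully open they stand 13 mm farther back than shut.
Start: joints at [1.051, 0.351, 1.652, -0, 1.139, -0.085], TCP at [0.232, 0.499, 0.253] pointing down, gripper open.
Joint ranges: [-2.75, 2.75], [-0.79, 2.1], [0.01, 2.65], [-1.57, 4.71], [0.07, 3.14], [-2.87, 2.87]. Speed limits (rad/s): [2.22, 2.22, 2.79, 3.14, 3.14, 3.14].

## Interface

Orientations are given as a unit quaternion [x, y, z, w].
In Python, from cell import r, optics gives the robot as it stands. The module is installed in compiled form; this text tells all that it offers. Calls block until the motion is done:
- r.move_to(position, orientation): joint-space move of the TCP to a pose.
- r.move_linear(position, rot=None, vel=0.15): straight line of the TCP; rot=None keeps the orientation; vel is the mean speed in m/s.
- r.set_joints(angles): joint-space move.
- r.set_gripper(opening, squeeze=None): opening from 0.0 (shut) to 1.0 (fully open); squeeze is the grip in N (None keeps the last); returns when the fingers have stopped.
- r.sleep(seconds).
- r.inverse_kinematics(position, orientation): joint angles nearest the present ones, or None.
- optics.get_image(name): name is "side" or "top" or "wrist"; returns a dict with "pixels" (480x640x3 uint8, red, green, blue), "depth" (480x640 float32, m along the optical axis (not along the pixel's ray), 0 where there is no reading), "fx", "fy", "cx", "cy" (pixels), "camera_from_world" (4x4, takes a point from world to camera coordinates); the wrist camera has in their place "mount" (4x4, takes a point from camera to tool coordinates, whose origin is the TCP and whose axes are the flange's). Camera axes: x right, y down, z forward; pixel columns grow to the right and rows downward; lengths in m; the calibration is good to about 2 mm. The wrist camera is an equidistant fisheye: a pixel r from the principal point sees the ray r / f radians off the axis. A picture is of the moment at which its call begins: read the wrist's pose just before it.
A pose or a line that the arm cannot do raises r.PlanningError and nothing moves.
- r.hand_in(): hands the job in; it is judged then, once.
Readings, each from a call of its own:
- r.current_t(): time.
- r.current_q(): joint angles.
- r.current_qvel(): joint speeds.
- r.current_effort(): joint torques, N m.
- r.current_tool_pos(): TCP position.
- r.current_ee_rot(): TCP orientation.
- r.current_contact_force(): force on the tool from outside, world axes, zero at the start.
- r.current_torque(): the same for the moment, N m.
- r.current_opening(): opening from 0.0 (shut) to 1.0 (fully open).
- r.current_finger_force(): force on a finger pad.
Only numpy, scipy, OpenCV 4.12 (cv2) and the standard library are available. Lean on these libraries where they do the work, as an engineer would, in place of code of your own. Each camera call takes 0.05 s, during which the arm holds its last target. There are 200 camera calls.

## Working session

There is one attempt and no reset: what is moved stays moved. The work goes in short steps, each a Python script; the robot and the scene stay as the last script left them, time stands still between calls to the robot, and variables do not carry over. Pictures are saved under pics/ and viewed, at most 10 in all, crops included, and the job is handed in when it is done.

```bash
mkdir -p pics; cat > h.py <<'E'
import numpy as np, cv2
from cell import r, optics
def shot(n,f):
    im=optics.get_image(n); np.savez('pics/'+f+'.npz',**im); cv2.imwrite('pics/'+f+'.png',im['pixels'][:,:,::-1]); return im
def cloud(im):
    v,u=np.mgrid[:480,:640]; d=im['depth']
    p=np.stack([(u-im['cx'])/im['fx']*d,(v-im['cy'])/im['fy']*d,d,np.ones_like(d)],-1)
    return (p@np.linalg.inv(im['camera_from_world']).T)[...,:3]
E
python3 - <<'E'
from h import *
a=shot('top','top');b=shot('side','side')
print(r.finger_overhang,r.current_t(),r.current_ee_rot(),a['camera_from_world'],b['camera_from_world'],a['fx'],b['fx'])
E
```

```text
0.022 0.1 [ 2.15697713e-01  9.76460055e-01 -4.84716099e-04 -1.48580661e-04] [[-0.0150071  -0.99976713  0.0155073  -0.00410067]
 [-0.99677446  0.01373574 -0.07906966  0.55423817]
 [ 0.07883824 -0.01664389 -0.99674847  0.94822212]
 [ 0.          0.          0.          1.        ]] [[ 0.99540391 -0.0935358  -0.02054535 -0.56428666]
 [-0.0772983  -0.65809524 -0.74895636  0.09911148]
 [ 0.05653343  0.74710221 -0.66230073  1.00549472]
 [ 0.          0.          0.          1.        ]] 510.330078712239 451.2591267478134
```

View pics/top.png

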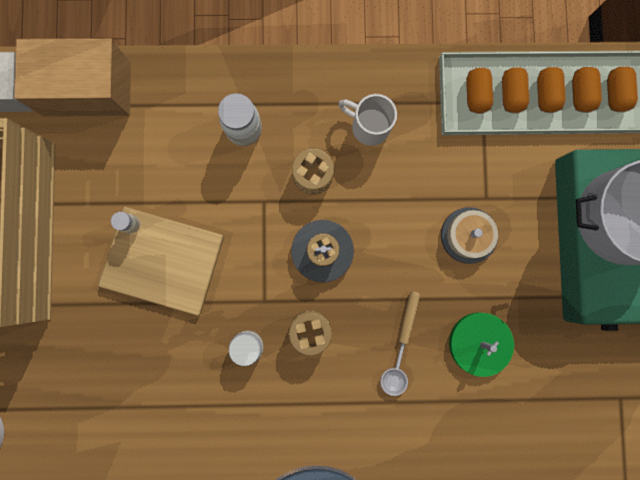

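View pics/side.png

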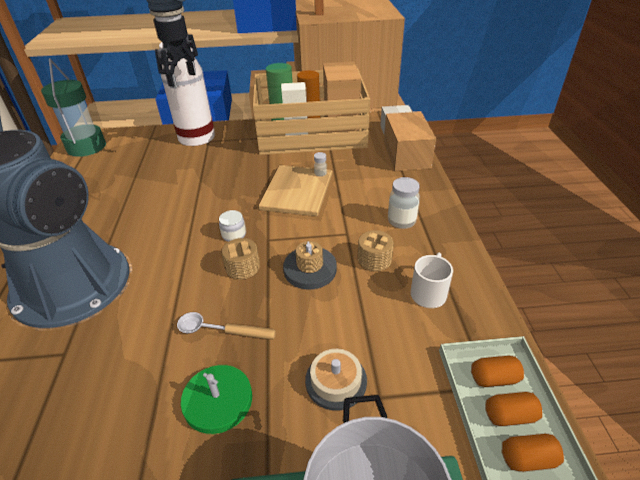

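The candidates in top view are the reel on the iron disc with the pin through it (323,249), two larger free-standing reels (313,170) and (311,333), the freezer tape (470,235) and the empty green stand (482,345). I choose (323,249). It is also at (309,258) in the side view. The board is at (162,262), with the shaker at (122,222). Next I measure from both depth views and make a close crop.

```bash
python3 - <<'E'
from h import *
A=dict(np.load('pics/top.npz'));B=dict(np.load('pics/side.npz'))
for n,im,c in(('top',A,(323,249)),('side',B,(309,258))):
    P=cloud(im); v,u=np.mgrid[:480,:640]
    m=(np.hypot(u-c[0],v-c[1])<45)&(im['depth']>0)
    p=P[m]
    for lo,hi in((.012,.03),(.055,.067),(.067,.085)):
        q=p[(p[:,2]>lo)&(p[:,2]<hi)]
        if len(q)<3: print(n,lo,len(q));continue
        (cx,cy),rad=cv2.minEnclosingCircle((q[:,:2]*1000).astype(np.float32))
        print(n,lo,len(q),np.median(q,0).round(4),'circ',round(cx,1),round(cy,1),round(rad,1))
P=cloud(A); v,u=np.mgrid[:480,:640]
for n,im,c in(('top',A,(162,262)),('side',B,(297,192))):
    P=cloud(im); m=(np.hypot(u-c[0],v-c[1])<75)&(P[...,2]>.012)&(P[...,2]<.024)&(im['depth']>0)
    m=cv2.morphologyEx(m.astype(np.uint8),cv2.MORPH_OPEN,np.ones((5,5)))
    k,l,s,_=cv2.connectedComponentsWithStats(m); j=1+s[1:,4].argmax(); q=P[l==j]
    print(n,'board',cv2.minAreaRect((q[:,:2]*1000).astype(np.float32)),np.median(q[:,2]))
for n,im,c in(('topcrop',A,(323,249)),):
    cv2.imwrite('pics/crop.png',cv2.resize(im['pixels'][c[1]-40:c[1]+40,c[0]-40:c[0]+40,::-1],(560,560),interpolation=cv2.INTER_CUBIC))
E
```

```text
top 0.012 2339 [ 0.5295 -0.0192  0.0192] circ 532.6 -19.9 59.9
top 0.055 619 [ 0.5325 -0.02    0.063 ] circ 532.2 -19.9 29.5
top 0.067 68 [ 0.5322 -0.0194  0.0742] circ 533.6 -18.8 23.1
side 0.012 1123 [ 0.5284 -0.0443  0.0198] circ 531.0 -20.6 60.7
side 0.055 388 [ 0.5289 -0.0258  0.0632] circ 531.1 -20.5 30.1
side 0.067 45 [ 0.5305 -0.0234  0.0737] circ 533.7 -16.0 18.6
top board ((517.9680786132812, 287.2429504394531), (200.4657745361328, 159.83563232421875), 73.06214141845703) 0.01723075011394437
side board ((516.088134765625, 286.043701171875), (205.61412048339844, 159.4637451171875), 73.25852966308594) 0.017682387283271206
```

View pics/crop.png

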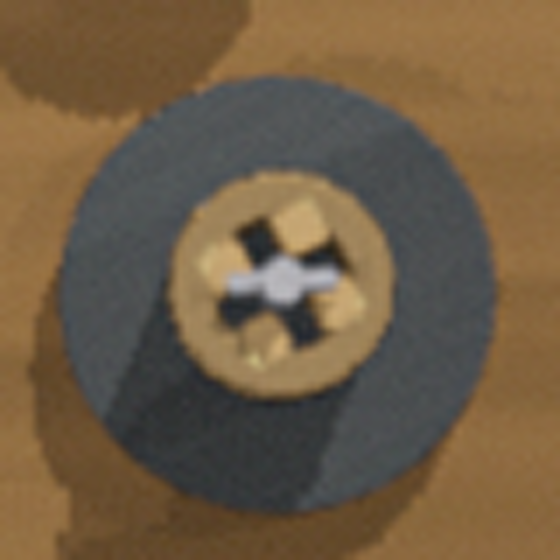

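The crop confirms the small reel on the iron stand. The pin lies nearly level in the image ((232,282)–(335,275)), and the nearest slot runs from about (235,312) to (330,255). The slot is therefore about 25° counterclockwise of the pin, so the reel must turn clockwise. Next I approach and take a closer wrist view.

```bash
cat >> h.py <<'E'
from scipy.spatial.transform import Rotation as Ro
def down(yaw): return (Ro.from_euler('z',yaw,degrees=True)*Ro.from_euler('x',180,degrees=True)).as_quat()
def rectify(im,R,p,c,z,half=.03,n=480):
    # ortho view from above of the plane z=const: image right=+x world, up=+y world
    g=np.linspace(-half,half,n); X,Y=np.meshgrid(c[0]+g,c[1]-g)
    W=np.stack([X,Y,np.full_like(X,z)],-1)
    T=(W-p)@R.as_matrix(); M=im['mount']; C=(T-M[:3,3])@M[:3,:3]
    rr=np.hypot(C[...,0],C[...,1]); th=np.arctan2(rr,C[...,2]); k=im['fx']*th/np.maximum(rr,1e-9)
    return cv2.remap(im['pixels'],(im['cx']+k*C[...,0]).astype(np.float32),(im['cy']+k*C[...,1]).astype(np.float32),cv2.INTER_CUBIC)
E
python3 - <<'E'
from h import *
for y in(0,180): print(y,r.inverse_kinematics([.532,-.02,.2],down(y)))
y=max((0,180),key=lambda y:-abs(r.inverse_kinematics([.532,-.02,.2],down(y))[5]))
r.set_gripper(1.0)
r.move_to([.532,-.02,.2],down(y))
R=Ro.from_quat(r.current_ee_rot());p=np.array(r.current_tool_pos())
im=shot('wrist','w1')
print(y,p,r.current_t(),im['mount'],r.current_contact_force())
a=rectify(im,R,p,(.532,-.02),.064);b=rectify(im,R,p,(.532,-.02),.074)
cv2.imwrite('pics/w1r.png',np.hstack([cv2.resize(x,(400,400)) for x in(a,b)])[:,:,::-1])
E
```

```text
0 [-1.25032046e-01  3.82165500e-01  1.75123628e+00 -4.44089210e-16
  1.00819087e+00  1.44576428e+00]
180 [-0.12503205  0.3821655   1.75123628  0.          1.00819087 -1.69582837]
0 [ 0.53204897 -0.01937107  0.20006589] 2.525 [[ 8.54317082e-05 -9.52816095e-01 -3.03548155e-01  7.73365440e-02]
 [ 9.99999986e-01  3.81228710e-05  1.61778687e-04 -1.85107105e-04]
 [-1.42573210e-04 -3.03548164e-01  9.52816085e-01 -1.21029956e-01]
 [ 0.00000000e+00  0.00000000e+00  0.00000000e+00  1.00000000e+00]] [-0.06935347 -1.07461749  0.0091108 ]
```

View pics/w1r.png

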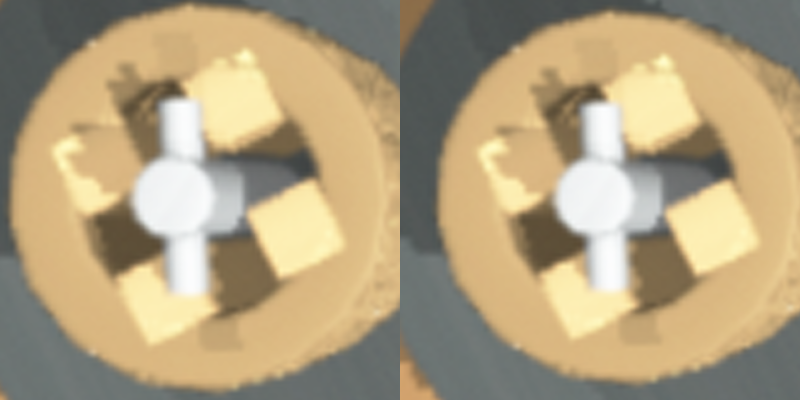

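The wrist view rectified to world axes (x right, y up) shows the pin at about 92° ((601,103)–(608,290) in the right half). The slot edges are at about 118°, and the reel is centred to within 1 mm of (.532,−.020). The turn needed is about −26°. Next I grasp, turn, and lift in small steps while checking the force.

```bash
python3 - <<'E'
from h import *
r.move_linear([.532,-.02,.09],vel=.12)
r.move_linear([.532,-.02,.049],vel=.05)
f0=np.array(r.current_contact_force()); print('f0',f0)
r.set_gripper(0.0,40); r.sleep(.2)
F=lambda:(np.array(r.current_contact_force())-f0).round(2)
print('grip',r.current_opening(),r.current_finger_force(),F(),r.current_tool_pos())
r.move_linear([.532,-.02,.051],vel=.02); print('up2',F())
for a in(-13,-26):
    r.move_to([.532,-.02,.051],down(a)); r.sleep(.1); print(a,F(),np.round(r.current_torque(),3))
z=.051
while z<.0665:
    z+=.0015; r.move_linear([.532,-.02,z],vel=.02); f=F(); print(round(z,4),f,np.round(r.current_torque()[2],3))
    if f[2]<-7 : print('blocked'); r.move_linear([.532,-.02,.052],vel=.02); break
print(r.current_t())
E
```

```text
f0 [ 0.01601787 -0.41730541 -0.34645154]
grip 0.6718565209393569 42.0200233720243 [-1.96  0.71  5.65] [ 0.53217351 -0.01998493  0.04958752]
up2 [-0.2   0.39 -1.75]
-13 [ 0.78  1.6  -0.93] [-0.055 -0.008  0.026]
-26 [-0.14  0.84 -1.18] [-0.055 -0.058  0.004]
0.0525 [ 0.8   0.13 -1.52] -0.021
0.054 [-0.57  0.41 -0.96] -0.016
0.0555 [ 0.03 -0.08 -1.84] -0.022
0.057 [ 0.73  0.31 -0.99] -0.017
0.0585 [-0.08  0.61 -1.02] 0.044
0.06 [ 0.23  0.81 -1.92] -0.022
0.0615 [-0.4   0.96 -0.66] 0.023
0.063 [-0.77  0.19 -0.98] 0.031
0.0645 [-0.31  0.46 -0.88] 0.041
0.066 [-0.9   0.81 -2.08] 0.023
0.0675 [ 0.41  1.02 -1.22] -0.033
9.0167
```

The pin passes freely, and only the reel's weight is felt. I continue straight up, still watching the force, then check with the cameras.

```bash
python3 - <<'E'
from h import *
z=r.current_tool_pos()[2]
while z<.15:
    z+=.008; r.move_linear([.532,-.02,z],vel=.04); f=r.current_contact_force()
    if f[2]<-8: print('blocked',z,f); break
print(z,f,r.current_opening(),r.current_finger_force(),r.current_t())
B=shot('side','s2'); P=cloud(B); v,u=np.mgrid[:480,:640]
cv2.imwrite('pics/s2c.png',cv2.resize(B['pixels'][150:300,210:410,::-1],(800,600),interpolation=cv2.INTER_CUBIC))
E
```

```text
0.1556055625164711 [ 0.35697411  0.03436406 -1.82848249] 0.6694840808081614 42.93323339894414 12.8667
```

View pics/s2c.png

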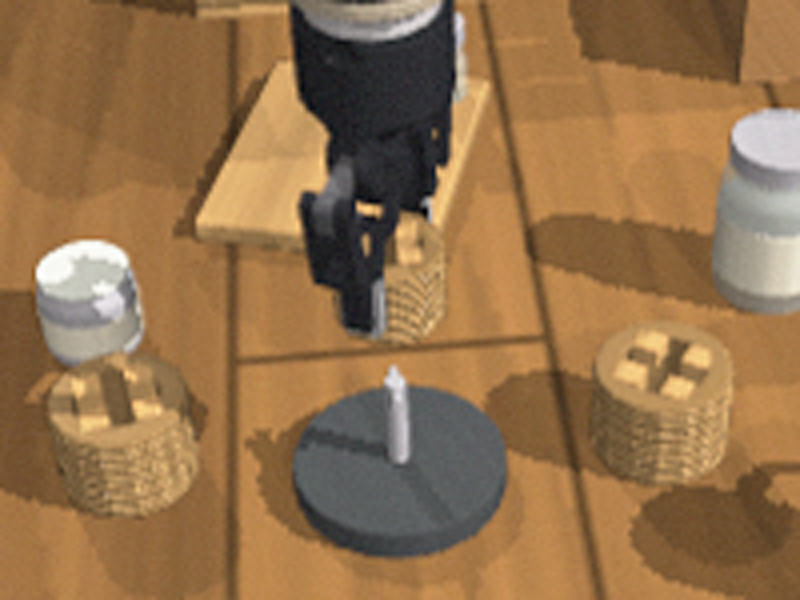

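The image shows the reel in the gripper (crop ≈ (410,280)), clear above the spindle (395,370). The stand (400,470) has not moved. Next I carry it to the board and set it down by feel.

```bash
python3 - <<'E'
from h import *
x,y=.497,.272
r.move_linear([x,y,.1556],vel=.2)
r.move_linear([x,y,.075],vel=.12); r.move_linear([x,y,.053],vel=.04); r.sleep(.1)
f0=r.current_contact_force()[2]; z=.053; print('f0',f0)
while z>.041:
    z-=.0007; r.move_linear([x,y,z],vel=.02); f=r.current_contact_force()[2]
    if f-f0>4: break
print('contact',z,f,r.current_tool_pos()); 
r.set_gripper(.78); r.sleep(.2); r.set_gripper(1.0); r.sleep(.2)
r.move_linear([x,y,.10],vel=.06); r.move_linear([x,y,.2],vel=.15)
r.move_linear([x-.1,y-.15,.25],vel=.25)
print(r.current_t(),r.current_contact_force())
A=shot('top','t3');B=shot('side','s3');v,u=np.mgrid[:480,:640]
for n,im in(('top',A),('side',B)):
    P=cloud(im); m=(np.hypot(P[...,0]-x,P[...,1]-y)<.05)&(P[...,2]>.05)&(P[...,2]<.075)
    q=P[m]; print(n,len(q),np.median(q,0),q.max(0),cv2.minEnclosingCircle((q[:,:2]*1000).astype(np.float32)))
    t=q[q[:,2]>.058]; c,*_=np.linalg.lstsq(np.c_[t[:,:2],np.ones(len(t))],t[:,2],rcond=None); print('tilt',c[:2])
cv2.imwrite('pics/t3c.png',np.hstack([cv2.resize(A['pixels'][160:360,60:260],(400,400)),cv2.resize(B['pixels'][100:300,210:410],(400,400))])[:,:,::-1])
E
```

```text
f0 -1.3105723028443201
contact 0.046700000000000005 12.405439762360391 [0.49708357 0.27206927 0.0475597 ]
22.1583 [0.9201173  0.61691652 0.53434617]
top 702 [0.49702937 0.2702723  0.06076764] [0.52648655 0.30147623 0.06668555] ((497.87457275390625, 271.7936706542969), 29.73839569091797)
tilt [-0.00440495 -0.00216442]
side 264 [0.49555215 0.26364728 0.06078484] [0.5249516  0.30005122 0.06562134] ((495.8773498535156, 270.75494384765625), 30.193893432617188)
tilt [0.00320088 0.00656324]
```

View pics/t3c.png

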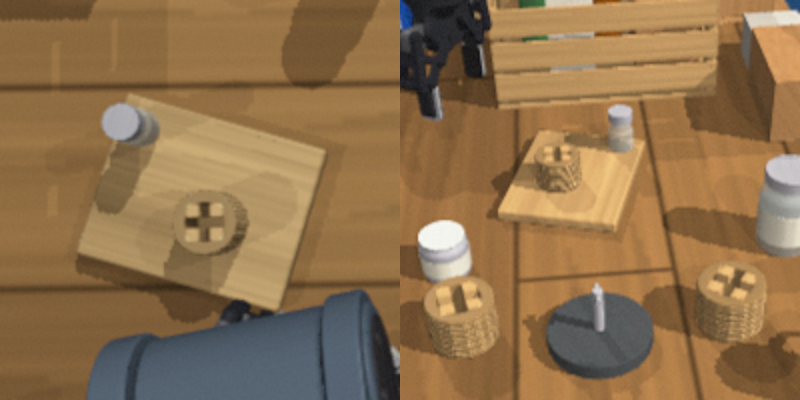

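The reel stands upright and well inside the board ((207,222) top, (557,167) side). The shaker, tin and stand are in place, and the gripper is clear.

```bash
python3 -c "
from cell import r
print(r.hand_in())"
```

```text
the job is handed in; nothing more can be done
None
```

The twine reel is off its spindle and standing upright on the free part of the chopping board, and the job is handed in (no verdict came back); the last pictures show the stand, shaker and tin where they were.

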